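# Reset a tripped protection unit through its hidden slot

### The job

The protection unit on the bench has tripped: pick up the red-handled reset rod from its blue tray, feel along the hidden face inside the unit's front window until the rod's sprung nose drops into the reset slot, and push the plunger behind it fully home so that the flag on the roof turns from red to green. Then draw the rod out and lay it flat in its tray again, let go, and leave everything else on the bench where it is.

Things in the scene. Friction and masses are not known exactly. Their poses are not given: they have to be found in the camera images.
- unit: Grey protection unit with a dark blue roof, fixed, 175 deep (x), 280 wide (y), 125 mm high. Origin on the bench under the middle of its hidden face; +x points into the unit, away from the robot, +y left, +z up. Its front, 45 mm before that face, has a window 120 mm wide (y -0.06 to 0.06), 45 high (z 0.050 to 0.095) into a straight recess that ends at the hidden face.
- window_mid (a point): Middle of the hidden face, 72.5 mm above the bench, 45 mm behind the unit's front; axes as the unit's. The face is a flat black upright plate, 10 mm thick. Its one reset slot, 15 mm wide (y), 24 high, is centred at this height but at an unknown y, -0.040 to 0.040 from here, new every time; nothing outside shows where.
- plunger (a joint): Reset plunger behind the slot, in m: 0 = tripped, 0.014 = fully home. Its front (wider than the slot) is 14 mm behind the hidden face when tripped and moves along the unit's +x. It resists with a steady 6 N or so and stays where it is pushed.
- flag_window (a point): Middle of the flag window on the unit's roof, 28 x 68 mm in a white frame: red when tripped, green when the plunger is home.
- tray: Open blue tray with a black rubber mat, fixed, 250 x 120 mm (x, y), rim 16 mm high, walls 5 mm, inner floor 5 mm above the bench. Origin under its middle, x along its length.
- rod: Reset rod, 175 mm long, 0.15 kg. Red handle with black bands, 80 long (x), 24 wide, 34 mm high; then an aluminium tube, 12 mm thick, 55 long; then a round-ended brass nose, 10 mm thick, 40 long. The nose is sprung: it goes back into the tube by up to 16 mm (0.6 N rising to 3 N), then is solid. Origin under the handle's middle, +x to the nose; centre line 17 mm above it.
- rod_grip (a point): Centre of the rod's handle, on the rod's centre line, 17 mm above its underside. Axes as the rod's.
- rod_tip (a point): Front end of the rod's sprung nose, on its centre line: 135 mm ahead of rod_grip with the nose out.
- meter: Red hand meter (170 x 85 x 35 mm) on a dark blue board, 250 x 120 x 12 mm, total height 48 mm, fixed. Origin under its middle. It and the tray swap sides from one start to the next.
- io_module: Loose black module with teal stripes, 120 x 60 x 45 mm; origin at the middle of its underside.
- net_module: Loose dark blue module with green stripes, 100 x 70 x 50 mm; origin at the middle of its underside.
- screwdriver: Loose screwdriver, 170 mm long, lying along its x.
- wrench: Loose steel wrench, 130 mm long, lying along its x.
- jar: Loose jar with blue lid, 60 mm diameter, 85 mm high; origin at the middle of its underside.
- mug: Loose white mug, 80 mm diameter, 90 mm high; origin at the middle of its underside.

How it is judged:
On the way, in this order (a step that is already met when the one before it is completed fails the run):
1. the rod is lifted out of its tray (z of rod_grip in the frame of tray above 0.05 m), for 0.1 s.
2. the reset plunger is pushed home with the rod's nose in the slot (value of joint plunger above 0.0115 m and x of rod_tip in the frame of unit above 0.02 m and z of rod_tip in the frame of unit between 0.05 and 0.095 m), for 0.1 s.
At the end, for the whole second after the job is handed in: The plunger is at least 11.5 mm in (of 14), and the rod lies at rest inside the tray, handle and nose both down between its rims (each centre line less than 30 mm above the tray's underside) (value of joint plunger above 0.0115 m and x of rod_grip in the frame of tray between -0.09 and 0.09 m and y of rod_grip in the frame of tray between -0.055 and 0.055 m and z of rod_grip in the frame of tray between 0.005 and 0.03 m and x of rod_tip in the frame of tray between -0.125 and 0.125 m and y of rod_tip in the frame of tray between -0.06 and 0.06 m and z of rod_tip in the frame of tray between 0.003 and 0.03 m and linear speed of rod below 0.02 m/s); the robot touches nothing.
It fails at once if a loose bystander (module, screwdriver, wrench, jar or mug) is moved by more than 30 mm (distance of any of io_module, net_module, screwdriver, wrench, jar, mug from where it was at the start of the episode above 0.03 m).
It also fails if it takes over 64 s, if anything falls off the work surface, if the arm or the gripper's body presses on something with over 40 N, if the wrist force passes 120 N, or if a joint passes its speed limit or range.

### The arm

A 6-joint arm with a two-finger parallel gripper is mounted at the origin on the work surface. World frame = base frame: x ahead of the robot, y to its left, z up, the work surface at z = 0. Lengths are in m, angles in rad, forces in N, time in s.
With the tool pointing down it reaches from about 0.375 to 0.975 m from the base axis. Payload 3.8 kg.
Tool frame: the origin (TCP) lies where the fingers leave the gripper's body, on its centre line; the fingertips stand 73 mm ahead of it and the grasp point (between the pads) lies 54 mm ahead of it; z points along the fingers, y is the line along which they close (so a half turn about z gives the same grasp; the last joint's range is limited). The gripper opens to 85 mm and grips with 20 to 120 N. Pads are 22 mm wide; open, the fingers measure 114 mm over their backs; the gripper's body (76 mm by 85 mm) begins 54 mm behind the grasp point. The pads swing forward as they close: fully open they stand 13 mm farther back than shut.
Start: joints at [1.302, 0.264, 1.604, -0, 1.274, -0.037], TCP at [0.155, 0.657, 0.304] pointing down, gripper open.
Joint ranges: [-2.63, 2.63], [-0.94, 2.18], [0.31, 2.57], [-1.31, 4.45], [0, 2.66], [-2.55, 2.55]. Speed limits (rad/s): [2.57, 2.57, 3.14, 3.14, 3.14, 3.14].

### API

Orientations are given as a rotation vector (axis times angle).
In Python, from workcell import read_state, viewer, bot gives the robot as it stands.
- The arm moves only by the tool jog_arm, never from a script. Its argument "increments" is a list that holds one entry, the list of rows, each a list of 7 numbers: the shift along the tool's x, y, z in units of 30 mm (1.0 is 30 mm), then the turn, a rotation vector about the tool's x, y, z in units of 6 degrees (1.0 is 6 degrees), then the opening, from -1 (shut) to 1 (fully open). A call has exactly 5 rows; each row shifts and turns the commanded pose from where the row before left it, along the tool's axes as they then stand; what a row does not reach is not made up. A row lasts 1/12 s, in which the tool goes at most 41.7 mm and 7.16 degrees, less where a joint would pass 70% of its speed; a pose out of reach is approached as far as the arm can. A call is refused whole if a number of a shift passes 1 or a number of a turn 1, either way. A call with a gripper value outside its range is refused whole. The fingers move at their own pace and stop on an object; "force" is the grip in N (left out, the last holds). Time passes only in rows, so rows that do not move let the fingers close, or fill a call up. It gives the time, the measured TCP pose, the force, the opening and the grip force at its end, in the units of the state.
- read_state(): the state, without advancing time (a new reading comes with each control period).
- viewer.read_camera(name): name is "scene" or "top" or "wrist"; returns (picture, depth): 420x560x3 uint8, blue, green, red; 420x560 float32, m along the optical axis (not along the pixel's ray), 0 where there is no reading.
- viewer.camera_params(name): a dict with "fx", "fy", "cx", "cy" (pixels), "R" (3x3) and "t" (3): a world point X has camera coordinates R X + t; the wrist camera has in their place "hand_eye" (4x4, takes a point from camera to tool coordinates, whose origin is the TCP and whose axes are the flange's). Camera axes: x right, y down, z forward; pixel columns grow to the right and rows downward; lengths in m; the calibration is good to about 2 mm. A picture is of the moment at which its call begins: read the wrist's pose just before it. camera_params takes no time and is no camera call.
- bot.finish_job(): hands the job in; it is judged then, once.
The state is a dict: "time": time; "q": joint angles; "joint_vel": joint speeds; "joint_torque": joint torques, N m; "tool_pos": TCP position; "tcp_rot": TCP orientation; "wrist_force": force on the tool from outside, world axes, zero at the start; "torque": the same for the moment, N m; "width": opening from 0.0 (shut) to 1.0 (fully open); "grip_force": force on a finger pad.
Only numpy, scipy, OpenCV 4.12 (cv2) and the standard library are available. Lean on these libraries where they do the work, as an engineer would, in place of code of your own. Each camera call takes 0.05 s, during which the arm holds its last target. There are 200 camera calls.

## Working session

There is one attempt and no reset: what is moved stays moved. The work goes in short steps, Python scripts to look and compute and a tool call to move; the robot and the scene stay as the last step left them, time stands still between calls to the robot, and variables do not carry over. Pictures are saved under pics/ and viewed, at most 10 in all, crops included, and the job is handed in when it is done.

Besides the shell and the picture viewer there is one more tool, called after "Emit:" as name(argument=value, ...) on one line, values as JSON. jog_arm: Moves the arm, as the interface text tells. Its arguments: {"type":"object","properties":{"increments":{"type":"array","items":{"type":"array","items":{"type":"array","items":{"type":"number"}}}},"force":{"type":"number"}},"required":["increments"]}

```bash
mkdir -p pics; ls
python3 - <<'E'
from workcell import read_state, viewer, bot
import cv2, numpy as np
print(read_state())
for n in("top","scene"):
    im,d=viewer.read_camera(n); cv2.imwrite(f"pics/{n}0.png",im); np.savez(f"{n}0.npz",im=im,d=d); print(n,viewer.camera_params(n))
print(viewer.camera_params("wrist"))
E
```

```text
pics
{'time': 0.0, 'q': array([ 1.30213545e+00,  2.64759121e-01,  1.60542308e+00,  6.86433542e-06,
        1.27373579e+00, -3.68925990e-02]), 'joint_vel': array([-0.00060635, -0.00150918,  0.00035813, -0.00137798,  0.00196174,
       -0.00135987]), 'joint_torque': array([-3.17482634e-03, -5.15098608e+01, -3.67318225e+01, -2.70835171e-04,
        1.26529281e-02,  1.29362505e-06]), 'tool_pos': array([0.15488254, 0.65637393, 0.30253134]), 'tcp_rot': array([-0.3632077 , -3.12016145,  0.00360811]), 'wrist_force': array([ 0.00757196, -0.01916814,  0.01787505]), 'torque': array([-0.0405881 ,  0.00447359,  0.01264589]), 'grip_force': 0.0, 'width': 0.9986352376698094}
top {'fx': 426.3837199603667, 'fy': 426.3837199603667, 'cx': 279.5553248216223, 'cy': 213.9683688624571, 'R': array([[-0.00397716, -0.9999753 , -0.00579467],
       [-0.99480786,  0.00454576, -0.10166931],
       [ 0.10169314,  0.00536023, -0.99480137]]), 't': array([8.00861965e-04, 5.30804319e-01, 1.14967485e+00])}
scene {'fx': 386.0918012835842, 'fy': 386.0918012835842, 'cx': 279.48777849241816, 'cy': 212.14431196007357, 'R': array([[ 0.65677924,  0.75386161, -0.01826753],
       [ 0.43003627, -0.39433583, -0.81213795],
       [-0.61944317,  0.52553965, -0.58317943]]), 't': array([-0.33515785, -0.14296515,  1.61029916])}
{'fx': 363.4583476605485, 'fy': 363.4583476605485, 'cx': 282.5369704937841, 'cy': 214.97175548473345, 'hand_eye': array([[-7.35641261e-04, -9.55706259e-01, -2.94321261e-01,
         7.53566161e-02],
       [ 9.99999643e-01, -8.25436191e-04,  1.80868808e-04,
         5.47852779e-04],
       [-4.15800873e-04, -2.94321023e-01,  9.55706525e-01,
        -6.92378972e-02],
       [ 0.00000000e+00,  0.00000000e+00,  0.00000000e+00,
         1.00000000e+00]])}
```

View pics/top0.png

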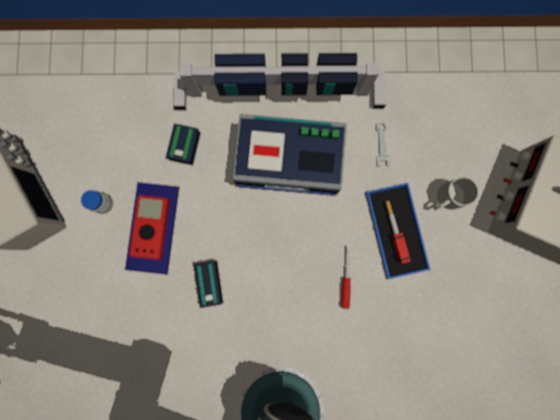

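View pics/scene0.png

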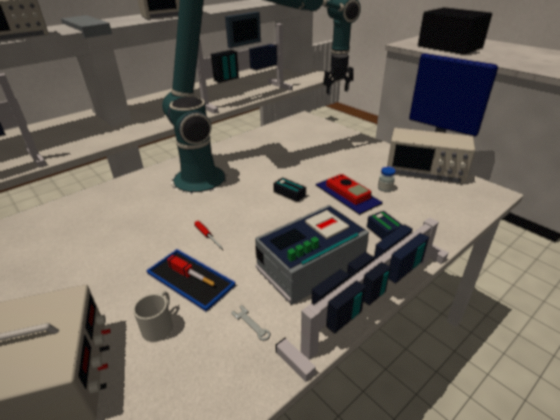

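The top view shows the tray at about (397,230), with the rod's red handle at (401,247) and its nose at (389,203). The unit's roof is at (290,155), the flag is red at (266,151), and the screwdriver is at (346,280), near the tray. I'll measure these with depth.

```bash
cat > h.py <<'E'
import numpy as np, cv2
from scipy.spatial.transform import Rotation as Ro
from workcell import read_state, viewer, bot
def cloud(d,P,T=None):
    v,u=np.mgrid[:d.shape[0],:d.shape[1]]
    c=np.stack([(u-P['cx'])/P['fx']*d,(v-P['cy'])/P['fy']*d,d],-1)
    if T is not None: return c@T[:3,:3].T+T[:3,3]
    return (c-P['t'])@P['R']
def wristT():
    s=read_state(); T=np.eye(4); T[:3,:3]=Ro.from_rotvec(s['tcp_rot']).as_matrix(); T[:3,3]=s['tool_pos']
    return T
def wrist():
    P=viewer.camera_params("wrist"); T=wristT()@P['hand_eye']
    im,d=viewer.read_camera("wrist"); return im,d,cloud(d,P,T)
def rect(p):
    (c,s,a)=cv2.minAreaRect((p[:,:2]*1000).astype(np.float32)); return np.round(c,1),np.round(s,1),round(a,2)
E
python3 - <<'E'
from h import *
for n in("top","scene"):
    f=np.load(n+"0.npz"); im,d=f['im'],f['d']; X=cloud(d,viewer.camera_params(n)); x,y,z=X[...,0],X[...,1],X[...,2]
    b,g,r=[im[...,i].astype(int) for i in range(3)]
    ok=d>0
    near=ok&(x>.45)&(x<.95)&(abs(y)<.25)
    m=near&(z>.113)&(z<.135); m=cv2.morphologyEx(m.astype(np.uint8),cv2.MORPH_OPEN,np.ones((3,3)))>0
    print(n,"roof",m.sum(),rect(X[m]),np.median(z[m]))
    reg=ok&(y<-.17)&(y>-.42)&(x>.25)&(x<.65)
    red=reg&(r>110)&(g<70)&(b<70)
    print("red",red.sum(),rect(X[red]),X[red].mean(0),np.percentile(z[red],[10,50,90]))
    tip=reg&(r>150)&(g>90)&(b<90)&(r-b>70)
    print("brass",tip.sum(),rect(X[tip]),np.percentile(z[tip],[10,50,90]))
    bl=reg&(b>80)&(r<50)&(b-g>30)
    print("blue",bl.sum(),rect(X[bl]),np.percentile(z[bl],[10,50,90]))
E
```

```text
top roof 6721 (array([ 7.357e+02, -5.000e-01]), array([496.8, 298.8]), 89.88) 0.12759414993895543
red 447 (array([ 378.3, -254.5]), array([ 84.8, 250.8]), 35.09) [ 0.38378435 -0.26682224  0.03195228] [0.02236318 0.03573637 0.04146562]
brass 25 (array([ 415.2, -247. ]), array([ 19.2, 312.6]), 66.93) [0.02340134 0.02771886 0.02932852]
blue 384 (array([ 486.1, -327.4]), array([240.9, 118.1]), 12.45) [0.00575622 0.01202643 0.01751692]
scene roof 4528 (array([775.6,  11.3]), array([496.2, 349.4]), 85.61) 0.12550336328792905
red 229 (array([ 381.1, -258.4]), array([ 72.1, 240.4]), 40.23) [ 0.39289705 -0.27177681  0.02919217] [0.0177675  0.03477754 0.03808177]
brass 17 (array([ 419.6, -245.3]), array([ 19.8, 305.8]), 64.97) [0.02142733 0.02311016 0.02433411]
blue 379 (array([ 490.3, -331. ]), array([248.7, 120. ]), 12.31) [0.0047777  0.01280929 0.01542598]
```

Run:
```python
from h import *
a=np.radians(12.4); c=np.array([.488,-.329]); R=np.array([[np.cos(a),-np.sin(a)],[np.sin(a),np.cos(a)]])
for n in("top","scene"):
    f=np.load(n+"0.npz"); im,d=f['im'],f['d']; X=cloud(d,viewer.camera_params(n)); x,y,z=X[...,0],X[...,1],X[...,2]
    b,g,r=[im[...,i].astype(int) for i in range(3)]
    ok=d>0
    m=ok&(x>.45)&(x<.95)&(abs(y)<.25)&(z>.118)&(z<.135)
    k,l,st,_=cv2.connectedComponentsWithStats(cv2.morphologyEx(m.astype(np.uint8),cv2.MORPH_OPEN,np.ones((5,5))))
    for i in range(1,k):
        if st[i,4]>300: q=X[l==i]; print(n,"roof",st[i],rect(q),q.mean(0))
    L=(X[...,:2]-c)@R
    inn=ok&(abs(L[...,0])<.115)&(abs(L[...,1])<.05)
    for nm,mm in(("red",(r>110)&(g<70)&(b<70)&(z>.028)),("brass",(r>130)&(g>80)&(b<100)&(r-b>60)),("high",(z>.016))):
        q=X[inn&mm]; p=L[inn&mm]
        print(nm,len(q),rect(q),rect(p),q.mean(0),np.percentile(q[:,2],[10,50,90]),p.min(0),p.max(0))
```

```text
top roof [ 233  114  114   75 5659] (array([685.7, -28. ]), array([280.4, 176.4]), 84.37) [ 0.68002339 -0.03611907  0.1276473 ]
red 238 (array([ 437.3, -331.6]), array([78.3, 25.1]), 14.87) (array([-50.1,   8.4]), array([78.3, 25.1]), 2.47) [ 0.43678402 -0.33178234  0.03935516] [0.03655342 0.03940051 0.04227017] [-0.08902134 -0.00498092] [-0.01082529  0.02105747]
brass 36 (array([ 518.6, -311.2]), array([92. ,  8.1]), 13.99) (array([33.8, 10.9]), array([92. ,  8.1]), 1.59) [ 0.54324783 -0.30464034  0.02784177] [0.02468212 0.02758604 0.03040497] [-0.01227271  0.00774602] [0.07968984 0.01593424]
high 468 (array([ 483.9, -319.7]), array([174.5,  25.3]), 14.37) (array([-2. ,  9.9]), array([174.5,  25.3]), 1.97) [ 0.46282379 -0.32368785  0.03399578] [0.02404165 0.03717487 0.04170692] [-0.08902134 -0.00498092] [0.08523957 0.02148456]
scene roof [ 257  206  110   67 3629] (array([688.1, -28.8]), array([282.1, 178. ]), 84.41) [ 0.69502689 -0.03894087  0.12642448]
red 129 (array([ 441.6, -332.4]), array([77.5, 24.6]), 12.11) (array([-46. ,   6.7]), array([24.6, 77.5]), 89.71) [ 0.44234254 -0.33296127  0.0366241 ] [0.03470528 0.03686203 0.03851589] [-0.08479661 -0.0056561 ] [-0.0072622   0.01902684]
brass 28 (array([ 550.4, -303.6]), array([36.9,  8.5]), 17.87) (array([66.4, 11.4]), array([36.9,  8.5]), 5.47) [ 0.54912868 -0.30446095  0.02357803] [0.02189909 0.02337291 0.02604724] [0.04798145 0.00602565] [0.08512132 0.01568302]
high 367 (array([ 485.9, -322. ]), array([176.3,  27.1]), 14.23) (array([-0.6,  7.3]), array([176.3,  27.1]), 1.83) [ 0.47050814 -0.32815423  0.02972928] [0.020301   0.02961378 0.03785398] [-0.08877624 -0.00847352] [0.08752035 0.02051513]
```

```bash
cat >> h.py <<'E'
def yaw(T): return np.degrees(np.arctan2(T[1,0],T[0,0]))
def sim(T,rows):
    T=T.copy()
    for r in rows:
        D=np.eye(4); D[:3,:3]=Ro.from_rotvec(np.radians(6)*np.array(r[3:6])).as_matrix(); D[:3,3]=.03*np.array(r[:3]); T=T@D
    return T
def need(p,y,T=None,via=None):
    """tool-axis shift (30mm units) to put TCP at p and turn (6deg units) to tool-down yaw y"""
    T=wristT() if T is None else T
    a=np.radians(y); G=np.array([[np.cos(a),np.sin(a),0],[np.sin(a),-np.cos(a),0],[0,0,-1]])
    rv=Ro.from_matrix(T[:3,:3].T@G).as_rotvec(degrees=True)/6
    return "shift(old axes)",np.round(T[:3,:3].T@(np.array(p)-T[:3,3])/.03,2),"shift(new axes)",np.round(G.T@(np.array(p)-T[:3,3])/.03,2),"turn",np.round(rv,2)
E
python3 - <<'E'
from h import *
T=wristT(); print(yaw(T))
for ky in(0,.2,-.2):
  for kw in (.4,.5,.6):
    X=[sim(T,[[-1,ky,0,0,0,kw,1]]*n) for n in(10,20,30,35)]
    print(ky,kw,[(np.round(Y[:2,3],2).tolist(),round(yaw(Y)),round(float(np.hypot(*Y[:2,3])),2)) for Y in X])
E
```

```text
166.71601746397246
0 0.4 [([0.43, 0.53], 143, 0.68), ([0.63, 0.31], 119, 0.7), ([0.72, 0.03], 95, 0.72), ([0.72, -0.12], 83, 0.73)]
0 0.5 [([0.42, 0.52], 137, 0.67), ([0.58, 0.27], 107, 0.64), ([0.6, -0.02], 77, 0.6), ([0.55, -0.16], 62, 0.57)]
0 0.6 [([0.41, 0.51], 131, 0.66), ([0.53, 0.24], 95, 0.59), ([0.48, -0.05], 59, 0.48), ([0.38, -0.16], 41, 0.42)]
0.2 0.4 [([0.45, 0.59], 143, 0.74), ([0.69, 0.41], 119, 0.81), ([0.84, 0.14], 95, 0.85), ([0.87, -0.01], 83, 0.87)]
0.2 0.5 [([0.45, 0.58], 137, 0.73), ([0.66, 0.36], 107, 0.75), ([0.73, 0.07], 77, 0.74), ([0.71, -0.08], 62, 0.72)]
0.2 0.6 [([0.44, 0.56], 131, 0.71), ([0.62, 0.32], 95, 0.69), ([0.62, 0.02], 59, 0.62), ([0.55, -0.12], 41, 0.56)]
-0.2 0.4 [([0.4, 0.48], 143, 0.63), ([0.56, 0.22], 119, 0.6), ([0.59, -0.08], 95, 0.6), ([0.56, -0.23], 83, 0.61)]
-0.2 0.5 [([0.39, 0.47], 137, 0.61), ([0.51, 0.19], 107, 0.54), ([0.46, -0.11], 77, 0.48), ([0.39, -0.24], 62, 0.46)]
-0.2 0.6 [([0.38, 0.46], 131, 0.6), ([0.45, 0.17], 95, 0.48), ([0.33, -0.11], 59, 0.35), ([0.22, -0.21], 41, 0.3)]
```

Emit:
jog_arm(increments=[[[-1, 0, 0, 0, 0, 0.5, 1], [-1, 0, 0, 0, 0, 0.5, 1], [-1, 0, 0, 0, 0, 0.5, 1], [-1, 0, 0, 0, 0, 0.5, 1], [-1, 0, 0, 0, 0, 0.5, 1]]])

```text
time: 0.52
tool_pos: [0.2973, 0.6069, 0.3031]
tcp_rot: [-0.771, -3.045, 0.002]
wrist_force: [-0.3, 0.3, 0.3]
width: 1.005
grip_force: 0.0
```

Emit:
jog_arm(increments=[[[-1, 0, 0, 0, 0, 0.5, 1], [-1, 0, 0, 0, 0, 0.5, 1], [-1, 0, 0, 0, 0, 0.5, 1], [-1, 0, 0, 0, 0, 0.5, 1], [-1, 0, 0, 0, 0, 0.5, 1]]])

```text
time: 0.93
tool_pos: [0.4209, 0.5222, 0.3031]
tcp_rot: [-1.162, -2.918, 0.002]
wrist_force: [0.8, 0.1, 0.6]
width: 1.002
grip_force: 0.0
```

Emit:
jog_arm(increments=[[[-1, 0, 0, 0, 0, 0.5, 1], [-1, 0, 0, 0, 0, 0.5, 1], [-1, 0, 0, 0, 0, 0.5, 1], [-1, 0, 0, 0, 0, 0.5, 1], [-1, 0, 0, 0, 0, 0.5, 1]]])

```text
time: 1.35
tool_pos: [0.5182, 0.4086, 0.3031]
tcp_rot: [-1.533, -2.742, 0.001]
wrist_force: [0.7, -0.3, 0.5]
width: 1.001
grip_force: 0.0
```

Emit:
jog_arm(increments=[[[-1, 0, 0, 0, 0, 0.5, 1], [-1, 0, 0, 0, 0, 0.5, 1], [-1, 0, 0, 0, 0, 0.5, 1], [-1, 0, 0, 0, 0, 0.5, 1], [-1, 0, 0, 0, 0, 0.5, 1]]])

```text
time: 1.77
tool_pos: [0.5827, 0.2737, 0.3032]
tcp_rot: [-1.878, -2.518, 0.001]
wrist_force: [0.4, -0.6, 0.3]
width: 1.0
grip_force: 0.0
```

Emit:
jog_arm(increments=[[[-1, 0, 0, 0, 0, 0.5, 1], [-1, 0, 0, 0, 0, 0.5, 1], [-1, 0, 0, 0, 0, 0.5, 1], [-1, 0, 0, 0, 0, 0.5, 1], [-1, 0, 0, 0, 0, 0.5, 1]]])

```text
time: 2.18
tool_pos: [0.6102, 0.1266, 0.3032]
tcp_rot: [-2.191, -2.251, 0.001]
wrist_force: [-0.2, 1.3, -1.2]
width: 0.998
grip_force: 0.0
```

Emit:
jog_arm(increments=[[[-1, 0, 0, 0, 0, 0.5, 1], [-1, 0, 0, 0, 0, 0.5, 1], [-1, 0, 0, 0, 0, 0.5, 1], [-1, 0, 0, 0, 0, 0.5, 1], [-1, 0, 0, 0, 0, 0.5, 1]]])

```text
time: 2.6
tool_pos: [0.5986, -0.0225, 0.3033]
tcp_rot: [-2.466, -1.946, 0.001]
wrist_force: [1.6, -0.8, 1.2]
width: 0.999
grip_force: 0.0
```

Emit:
jog_arm(increments=[[[-1, 0, 0, 0, 0, 0.5, 1], [-1, 0, 0, 0, 0, 0.5, 1], [-1, 0, 0, 0, 0, 0.5, 1], [-1, 0, 0, 0, 0, 0.5, 1], [-1, 0, 0, 0, 0, 0.5, 1]]])

```text
time: 3.02
tool_pos: [0.5488, -0.1635, 0.3033]
tcp_rot: [-2.698, -1.608, 0.001]
wrist_force: [0.4, -0.5, -0.1]
width: 0.999
grip_force: 0.0
```

Run:
```python
from h import *
s=read_state();print(s['time'],s['q'],s['tool_pos'],yaw(wristT()))
for h in(.24,.20): print(need([.44,-.333,h],14.3))
```

```text
3.0167 [-3.32963402e-01  7.21034378e-02  1.82734008e+00 -5.27361845e-05
  1.24296110e+00  1.63202858e-01] [ 0.5488193  -0.16347079  0.30329631] 61.57274560040552
('shift(old axes)', array([-6.7 , -0.5 ,  2.11]), 'shift(new axes)', array([-4.91,  4.58,  2.11]), 'turn', array([-0.01,  0.  ,  7.88]))
('shift(old axes)', array([-6.7 , -0.5 ,  3.44]), 'shift(new axes)', array([-4.91,  4.58,  3.44]), 'turn', array([-0.01,  0.  ,  7.88]))
```

Emit:
jog_arm(increments=[[[-0.95, -0.07, 0, 0, 0, 0, 1], [-0.95, -0.07, 0, 0, 0, 0, 1], [-0.95, -0.07, 0, 0, 0, 0, 1], [-0.95, -0.07, 0, 0, 0, 0, 1], [-0.95, -0.07, 0, 0, 0, 0, 1]]])

```text
time: 3.43
tool_pos: [0.4717, -0.2836, 0.3034]
tcp_rot: [-2.696, -1.611, 0.001]
wrist_force: [-0.5, -0.0, -0.7]
width: 0.997
grip_force: 0.0
```

Emit:
jog_arm(increments=[[[-0.95, -0.07, 0.2, 0, 0, 0, 1], [-1, -0.08, 0.2, 0, 0, 0, 1], [0, 0, 0.2, 0, 0, 1, 1], [0, 0, 0.2, 0, 0, 1, 1], [0, 0, 0.2, 0, 0, 1, 1]]])

```text
time: 3.85
tool_pos: [0.4403, -0.3326, 0.2731]
tcp_rot: [-2.919, -1.159, 0.001]
wrist_force: [0.1, 1.0, 0.5]
width: 1.0
grip_force: 0.0
```

Emit:
jog_arm(increments=[[[0, 0, 0.3, 0, 0, 1, 1], [0, 0, 0.3, 0, 0, 1, 1], [0, 0, 0.3, 0, 0, 1, 1], [0, 0, 0.2, 0, 0, 1, 1], [0, 0, 0, 0, 0, 0.9, 1]]])

```text
time: 4.27
tool_pos: [0.4401, -0.3312, 0.2385]
tcp_rot: [-3.115, -0.383, 0.004]
wrist_force: [-0.6, -0.2, 0.4]
width: 1.003
grip_force: 0.0
```

```bash
cat > rodpose.py <<'E'
from h import *
import sys
im,d,X=wrist(); T=wristT(); cv2.imwrite(f"pics/{sys.argv[1]}.png",im)
b,g,r=[im[...,i].astype(int) for i in range(3)]; ok=d>0
reg=ok&(np.hypot(X[...,0]-.49,X[...,1]+.325)<.12)
red=reg&(r>100)&(g<70)&(b<70)&(X[...,2]>.03)&(X[...,2]<.06)
brass=reg&(r>120)&(g>70)&(b<100)&(r-b>60)&(X[...,2]<.05)
print(read_state()['time'],T[:3,3],yaw(T))
for n,m in(("red",red),("brass",brass)):
    q=X[m]; print(n,len(q),rect(q) if len(q)>5 else 0,q.mean(0),np.percentile(q[:,2],[5,50,95]))
E
python3 rodpose.py w1
```

```text
4.3167 [ 0.44035238 -0.3314292   0.23916088] 13.813248646016355
red 2189 (array([ 438.9, -330.6]), array([78.3, 23.4]), 14.41) [ 0.43528089 -0.33109202  0.03813524] [0.03699717 0.03814043 0.0392595 ]
brass 600 (array([ 551. , -303.6]), array([39.4,  8.1]), 13.78) [ 0.54989349 -0.30365916  0.02487156] [0.02149482 0.02538628 0.02698265]
```

View pics/w1.png

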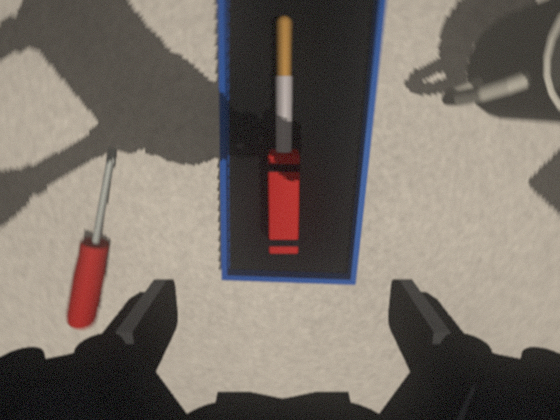

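The wrist view shows the handle at (284,205), the nose at (285,20), and the jaws straddling the rod symmetrically. The handle top measures 38 mm high against an expected 39 mm, so I'll grip about 12 mm behind the handle's centre with the jaws half open.

Run:
```python
from h import *
print(need([.4274,-.3335,.084],13.9))
```

```text
('shift(old axes)', array([-0.43, -0.02,  5.17]), 'shift(new axes)', array([-0.44, -0.04,  5.17]), 'turn', array([-0.02,  0.02, -0.01]))
```

Emit:
jog_arm(increments=[[[-0.22, 0, 0.6, 0, 0, 0, 0.1], [-0.22, -0.03, 0.6, 0, 0, 0, 0.1], [0, 0, 0.6, 0, 0, 0, 0.1], [0, 0, 0.6, 0, 0, 0, 0.1], [0, 0, 0.6, 0, 0, 0, 0.1]]])

```text
time: 4.73
tool_pos: [0.428, -0.3344, 0.1501]
tcp_rot: [3.117, 0.395, 0.0]
wrist_force: [0.1, -0.6, -0.9]
width: 0.549
grip_force: 0.0
```

Emit:
jog_arm(increments=[[[0, 0, 0.6, 0, 0, 0, 0.1], [0, 0, 0.6, 0, 0, 0, 0.1], [0, 0, 0.5, 0, 0, 0, 0.1], [0, 0, 0.47, 0, 0, 0, 0.1], [0, 0, 0, 0, 0, 0, 0.1]]])

```text
time: 5.15
tool_pos: [0.4263, -0.3329, 0.0827]
tcp_rot: [-3.112, -0.394, 0.006]
wrist_force: [-1.0, 0.3, -0.6]
width: 0.547
grip_force: 0.0
```

Emit:
jog_arm(increments=[[[0, 0, 0, 0, 0, 0, -1], [0, 0, 0, 0, 0, 0, -1], [0, 0, 0, 0, 0, 0, -1], [0, 0, 0, 0, 0, 0, -1], [0, 0, 0, 0, 0, 0, -1]]], force=90)

```text
time: 5.57
tool_pos: [0.4286, -0.3349, 0.0867]
tcp_rot: [3.116, 0.392, 0.002]
wrist_force: [-0.4, 0.1, 1.1]
width: 0.263
grip_force: 88.9
```

Emit:
jog_arm(increments=[[[0, 0, -0.3, 0, 0, 0, -1], [0, 0, -0.5, 0, 0, 0, -1], [0, 0, -0.6, 0, 0, 0, -1], [0, 0, -0.6, 0, 0, 0, -1], [0, 0, -0.6, 0, 0, 0, -1]]])

```text
time: 5.98
tool_pos: [0.428, -0.3344, 0.1652]
tcp_rot: [3.117, 0.392, 0.0]
wrist_force: [-0.2, 0.2, -1.2]
width: 0.267
grip_force: 88.7
```

Emit:
jog_arm(increments=[[[0, 0, -0.4, 0, 0, 0, -1], [0, 0, 0, 0, 0, 0, -1], [0, 0, 0, 0, 0, 0, -1], [0, 0, 0, 0, 0, 0, -1], [0, 0, 0, 0, 0, 0, -1]]])

```text
time: 6.4
tool_pos: [0.4273, -0.3338, 0.1743]
tcp_rot: [-3.115, -0.391, 0.003]
wrist_force: [-0.4, 0.1, -1.0]
width: 0.258
grip_force: 88.7
```

```bash
cat > held.py <<'E'
from h import *
import sys
# rod in tool frame, from red handle top & brass
P=viewer.camera_params("wrist"); W=wristT(); im,d=viewer.read_camera("wrist"); X=cloud(d,P,P['hand_eye']); cv2.imwrite(f"pics/{sys.argv[1]}.png",im)
b,g,r=[im[...,i].astype(int) for i in range(3)]; ok=(d>0)&(X[...,2]<.12)
for n,m in(("red",(r>90)&(g<70)&(b<70)),("brass",(r>110)&(g>70)&(b<100)&(r-b>50))):
    q=X[ok&m]; print(n,len(q),rect(q) if len(q)>5 else 0,q.mean(0).round(4),np.percentile(q,[2,98],axis=0).round(4).tolist())
print(read_state()['time'],W[:3,3],yaw(W),read_state()['width'])
# tube/nose line, any thing 12 mm thick ahead: fit z of near-axis points vs x
m=ok&(abs(X[...,1])<.004)&(X[...,0]>.055)&(X[...,0]<.16)&(X[...,2]>.03)&(X[...,2]<.1); q=X[m]
for lo in np.arange(.055,.16,.01):
    s=q[(q[:,0]>=lo)&(q[:,0]<lo+.01)]
    if len(s): print(round(lo,3),len(s),np.percentile(s[:,2],20).round(4))
E
python3 held.py w2
```

```text
red 10133 (array([11.7, -0.6]), array([23.6, 79.8]), 89.92) [ 0.0142 -0.0008  0.0487] [[-0.0256, -0.0115, 0.0474], [0.0506, 0.0102, 0.0501]]
brass 421 (array([39. ,  2.8]), array([136.5,  22.8]), 2.85) [0.0408 0.0049 0.0497] [[-0.0282, -0.0086, 0.0474], [0.1069, 0.0099, 0.0626]]
6.45 [ 0.42734955 -0.33380797  0.17429918] 14.31750181407927 0.25937546250708493
0.055 639 0.0595
0.065 682 0.0595
0.075 740 0.0594
0.085 787 0.0595
0.095 861 0.0595
0.105 136 0.0598
```

View pics/w2.png

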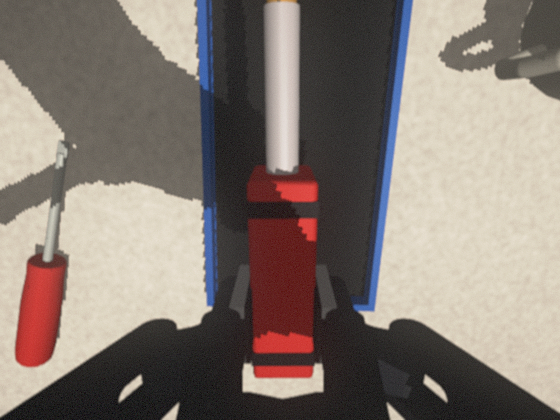

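The rod is held straight: the handle's centre sits 11.7 mm ahead of the tool axis and its centre line is 65.6 mm below the TCP. Next is the pose in front of the window's right end.

```bash
cat >> h.py <<'E'
U=np.array([.6447,-.0244]); UY=-5.6; a_=np.radians(UY); ex=np.array([np.cos(a_),np.sin(a_)]); ey=np.array([-ex[1],ex[0]])
TIP=np.array([.1467,-.0006,.0656])
def tip_u(T=None):
    T=wristT() if T is None else T; p=T[:3,:3]@TIP+T[:3,3]; q=p[:2]-U; return np.round(1000*np.array([q@ex,q@ey,p[2]]),1)
def tcp_for(tx,ty,tz=.0725):
    q=U+ex*(tx-TIP[0])+ey*(ty-(-TIP[1]))   # tool y = -unit y
    return [*q,tz+TIP[2]]
E
python3 - <<'E'
from h import *
print(tip_u()); p=tcp_for(-.065,-.042); print(p,need(p,UY))
E
```

```text
[ -48.5 -278.5  108.4]
[np.float64(0.4298533278941066), np.float64(-0.04613838736021408), np.float64(0.1381)] ('shift(old axes)', array([ 2.45, -9.27,  1.22]), 'shift(new axes)', array([-0.85, -9.55,  1.2 ]), 'turn', array([-0.02,  0.02,  3.32]))
```

Emit:
jog_arm(increments=[[[-0.17, 0, 0, 0, 0, 0.66, -1], [-0.17, 0, 0, 0, 0, 0.66, -1], [-0.17, 0, 0, 0, 0, 0.66, -1], [-0.17, 0, 0, 0, 0, 0.66, -1], [-0.17, 0, 0, 0, 0, 0.66, -1]]])

```text
time: 6.87
tool_pos: [0.4022, -0.3369, 0.1745]
tcp_rot: [-3.136, 0.155, 0.003]
wrist_force: [0.4, 0.1, -0.8]
width: 0.262
grip_force: 88.6
```

Emit:
jog_arm(increments=[[[0, -0.9, 0, 0, 0, 0, -1], [0, -0.9, 0, 0, 0, 0, -1], [0, -0.9, 0, 0, 0, 0, -1], [0, -0.9, 0, 0, 0, 0, -1], [0, -0.9, 0, 0, 0, 0, -1]]])

```text
time: 7.28
tool_pos: [0.4151, -0.2016, 0.1747]
tcp_rot: [-3.137, 0.151, 0.003]
wrist_force: [0.5, 0.6, -1.4]
width: 0.26
grip_force: 88.7
```

Emit:
jog_arm(increments=[[[0, -0.9, 0.3, 0, 0, 0, -1], [0, -0.9, 0.3, 0, 0, 0, -1], [0, -0.9, 0.3, 0, 0, 0, -1], [0, -0.9, 0.3, 0, 0, 0, -1], [0, -0.8, 0, 0, 0, 0, -1]]])

```text
time: 7.7
tool_pos: [0.4263, -0.0696, 0.1371]
tcp_rot: [-3.137, 0.15, 0.008]
wrist_force: [0.4, -0.4, -1.5]
width: 0.263
grip_force: 88.7
```

Run:
```python
from h import *
print(read_state()['time'],tip_u()); p=tcp_for(-.065,-.042); print(need(p,UY))
im,d,X=wrist(); cv2.imwrite("pics/w3.png",im)
P=viewer.camera_params("top")
im,d=viewer.read_camera("top"); cv2.imwrite("pics/t3.png",cv2.resize(im[90:330,180:460],None,fx=2.5,fy=2.5))
# front edge of roof from wrist
m=(X[...,2]>.115)&(X[...,2]<.135)&(X[...,0]>.55); q=X[m]; print(len(q), np.median(q[:,2]))
L=(q[:,:2]-U)@np.stack([ex,ey],1)
for y in np.arange(-.12,.1,.02):
    s=L[(abs(L[:,1]-y)<.004)]
    if len(s)>20: print(round(y,3),np.percentile(s[:,0],1).round(4))
```

```text
7.7 [-66.6 -65.3  70.8]
('shift(old axes)', array([ 0.04, -0.79, -0.03]), 'shift(new axes)', array([ 0.04, -0.79, -0.03]), 'turn', array([-0.01,  0.05,  0.02]))
0 nan
  return _methods._mean(a, axis=axis, dtype=dtype,
  ret = ret.dtype.type(ret / rcount)
```

View pics/w3.png

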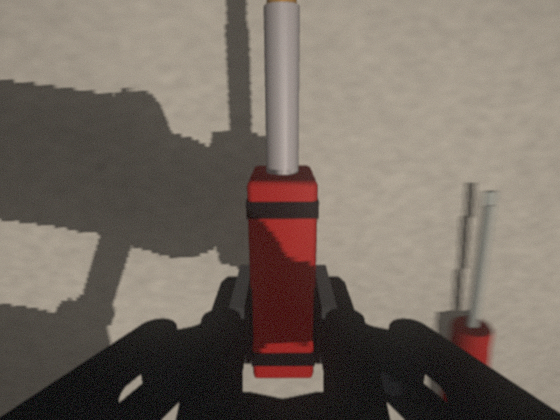

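The rod is still straight in the grip and its nose is clear of the front. I'm squaring up in y, then entering.

Emit:
jog_arm(increments=[[[0, -0.7, 0, 0, 0, 0, -1], [0, 0, 0, 0, 0, 0, -1], [0, 0, 0, 0, 0, 0, -1], [0, 0, 0, 0, 0, 0, -1], [0, 0, 0, 0, 0, 0, -1]]])

```text
time: 8.22
tool_pos: [0.4304, -0.0514, 0.1397]
tcp_rot: [3.138, -0.151, -0.0]
wrist_force: [-0.2, -0.4, -2.0]
width: 0.262
grip_force: 89.0
```

Run:
```python
from h import *
print(tip_u(),need(tcp_for(-.012,-.042),UY),read_state()['wrist_force'])
```

```text
[-63.9 -47.   74.1] ('shift(old axes)', array([ 1.73, -0.17,  0.05]), 'shift(new axes)', array([ 1.73, -0.17,  0.05]), 'turn', array([0.  , 0.  , 0.01])) [-0.19935319 -0.35817453 -2.00916036]
```

View pics/t3.png

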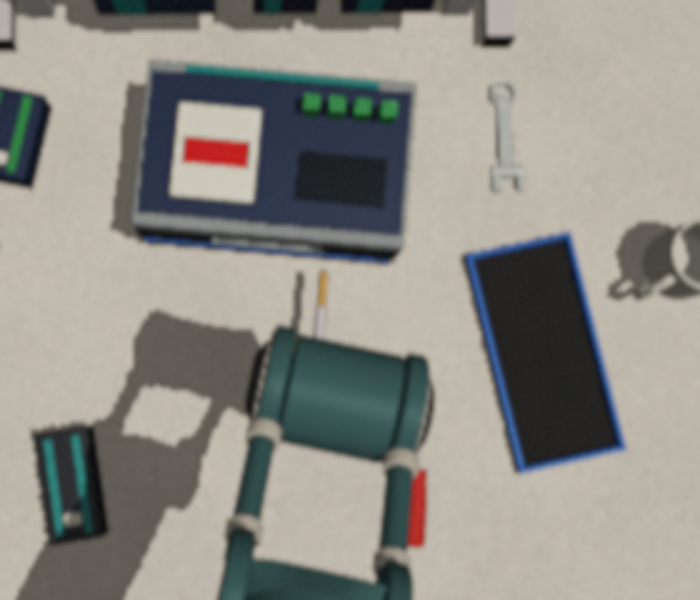

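The top view shows the nose at crop (322,290), squarely in front of the window and well inside its width. Entering now.

Emit:
jog_arm(increments=[[[0.4, -0.1, 0, 0, 0, 0, -1], [0.4, -0.05, 0.03, 0, 0, 0, -1], [0.4, 0, 0, 0, 0, 0, -1], [0.3, 0, 0, 0, 0, 0, -1], [0.2, 0, 0, 0, 0, 0, -1]]])

```text
time: 8.63
tool_pos: [0.4839, -0.0514, 0.1392]
tcp_rot: [3.138, -0.15, 0.002]
wrist_force: [0.2, 0.2, -1.8]
width: 0.264
grip_force: 89.0
```

Emit:
jog_arm(increments=[[[0.1, 0, 0, 0, 0, 0, -1], [0.1, 0, 0, 0, 0, 0, -1], [0.1, 0, 0, 0, 0, 0, -1], [0.05, 0, 0, 0, 0, 0, -1], [0, 0, 0, 0, 0, 0, -1]]])

```text
time: 9.05
tool_pos: [0.4922, -0.052, 0.1389]
tcp_rot: [3.138, -0.15, 0.0]
wrist_force: [0.3, -0.7, -1.2]
width: 0.26
grip_force: 89.0
```

Run:
```python
from h import *
print(tip_u(),need(tcp_for(.009,-.042),UY),read_state()['wrist_force'])
```

```text
[ -2.4 -41.5  73.3] ('shift(old axes)', array([0.38, 0.01, 0.03]), 'shift(new axes)', array([0.38, 0.01, 0.03]), 'turn', array([ 0.  , -0.  ,  0.02])) [ 0.269283   -0.72417586 -1.20916048]
```

Emit:
jog_arm(increments=[[[0.1, 0, 0, 0, 0, 0, -1], [0.1, 0, 0, 0, 0, 0, -1], [0.1, 0, 0, 0, 0, 0, -1], [0, 0, 0, 0, 0, 0, -1], [0, 0, 0, 0, 0, 0, -1]]])

```text
time: 9.47
tool_pos: [0.5008, -0.0528, 0.1386]
tcp_rot: [-3.138, 0.15, 0.002]
wrist_force: [-1.0, -0.1, -1.7]
width: 0.259
grip_force: 89.0
```

Emit:
jog_arm(increments=[[[0.1, 0, 0, 0, 0, 0, -1], [0, 0, 0, 0, 0, 0, -1], [0, 0, 0, 0, 0, 0, -1], [0, 0, 0, 0, 0, 0, -1], [0, 0, 0, 0, 0, 0, -1]]])

```text
time: 9.88
tool_pos: [0.5038, -0.0531, 0.1387]
tcp_rot: [-3.138, 0.15, 0.001]
wrist_force: [-2.3, 0.2, -1.2]
width: 0.262
grip_force: 89.0
```

Run:
```python
from h import *
print(tip_u(),read_state()['wrist_force'])
```

```text
[  9.3 -41.4  73.1] [-2.32597577  0.20775701 -1.16828029]
```

The face is felt at about -2 N. Sweeping in +y in 6 mm steps.

Emit:
jog_arm(increments=[[[0, -0.05, 0, 0, 0, 0, -1], [0, -0.05, 0, 0, 0, 0, -1], [0, -0.05, 0, 0, 0, 0, -1], [0, -0.05, 0, 0, 0, 0, -1], [0, 0, 0, 0, 0, 0, -1]]])

```text
time: 10.3
tool_pos: [0.5047, -0.0469, 0.139]
tcp_rot: [-3.138, 0.15, -0.0]
wrist_force: [-2.1, -0.2, -1.3]
width: 0.264
grip_force: 89.0
```

Emit:
jog_arm(increments=[[[0, -0.05, 0, 0, 0, 0, -1], [0, -0.05, 0, 0, 0, 0, -1], [0, -0.05, 0, 0, 0, 0, -1], [0, -0.05, 0, 0, 0, 0, -1], [0, 0, 0, 0, 0, 0, -1]]])

```text
time: 10.72
tool_pos: [0.5053, -0.0409, 0.1389]
tcp_rot: [-3.138, 0.15, -0.0]
wrist_force: [-2.6, 0.7, -1.2]
width: 0.262
grip_force: 89.0
```

Emit:
jog_arm(increments=[[[0, -0.05, 0, 0, 0, 0, -1], [0, -0.05, 0, 0, 0, 0, -1], [0, -0.05, 0, 0, 0, 0, -1], [0, -0.05, 0, 0, 0, 0, -1], [0, 0, 0, 0, 0, 0, -1]]])

```text
time: 11.13
tool_pos: [0.5058, -0.0349, 0.1388]
tcp_rot: [-3.138, 0.15, 0.0]
wrist_force: [-2.3, 0.6, -1.6]
width: 0.264
grip_force: 89.0
```

Emit:
jog_arm(increments=[[[0, -0.05, 0, 0, 0, 0, -1], [0, -0.05, 0, 0, 0, 0, -1], [0, -0.05, 0, 0, 0, 0, -1], [0, -0.05, 0, 0, 0, 0, -1], [0, 0, 0, 0, 0, 0, -1]]])

```text
time: 11.55
tool_pos: [0.5064, -0.0289, 0.1389]
tcp_rot: [-3.138, 0.15, 0.0]
wrist_force: [-2.0, 1.0, -2.2]
width: 0.264
grip_force: 89.0
```

Emit:
jog_arm(increments=[[[0, -0.05, 0, 0, 0, 0, -1], [0, -0.05, 0, 0, 0, 0, -1], [0, -0.05, 0, 0, 0, 0, -1], [0, -0.05, 0, 0, 0, 0, -1], [0, 0, 0, 0, 0, 0, -1]]])

```text
time: 11.97
tool_pos: [0.5069, -0.0229, 0.1389]
tcp_rot: [-3.138, 0.15, -0.0]
wrist_force: [-2.5, 1.2, 0.1]
width: 0.264
grip_force: 89.0
```

Emit:
jog_arm(increments=[[[0, -0.05, 0, 0, 0, 0, -1], [0, -0.05, 0, 0, 0, 0, -1], [0, -0.05, 0, 0, 0, 0, -1], [0, -0.05, 0, 0, 0, 0, -1], [0, 0, 0, 0, 0, 0, -1]]])

```text
time: 12.38
tool_pos: [0.5075, -0.017, 0.1389]
tcp_rot: [-3.138, 0.15, -0.0]
wrist_force: [-1.9, 0.5, -0.9]
width: 0.264
grip_force: 89.0
```

Emit:
jog_arm(increments=[[[0, -0.05, 0, 0, 0, 0, -1], [0, -0.05, 0, 0, 0, 0, -1], [0, -0.05, 0, 0, 0, 0, -1], [0, -0.05, 0, 0, 0, 0, -1], [0, 0, 0, 0, 0, 0, -1]]])

```text
time: 12.8
tool_pos: [0.5081, -0.011, 0.1389]
tcp_rot: [-3.138, 0.15, -0.0]
wrist_force: [-2.1, -0.1, -0.2]
width: 0.264
grip_force: 89.0
```

Emit:
jog_arm(increments=[[[0, -0.05, 0, 0, 0, 0, -1], [0, -0.05, 0, 0, 0, 0, -1], [0, -0.05, 0, 0, 0, 0, -1], [0, -0.05, 0, 0, 0, 0, -1], [0, 0, 0, 0, 0, 0, -1]]])

```text
time: 13.22
tool_pos: [0.5087, -0.005, 0.1389]
tcp_rot: [-3.138, 0.15, 0.0]
wrist_force: [-2.0, 1.3, -1.2]
width: 0.263
grip_force: 89.0
```

Emit:
jog_arm(increments=[[[0, -0.05, 0, 0, 0, 0, -1], [0, -0.05, 0, 0, 0, 0, -1], [0, -0.05, 0, 0, 0, 0, -1], [0, -0.05, 0, 0, 0, 0, -1], [0, 0, 0, 0, 0, 0, -1]]])

```text
time: 13.63
tool_pos: [0.5092, 0.0009, 0.1389]
tcp_rot: [-3.138, 0.15, -0.0]
wrist_force: [-1.8, 0.3, -1.6]
width: 0.26
grip_force: 89.0
```

Emit:
jog_arm(increments=[[[0, -0.05, 0, 0, 0, 0, -1], [0, -0.05, 0, 0, 0, 0, -1], [0, -0.05, 0, 0, 0, 0, -1], [0, -0.05, 0, 0, 0, 0, -1], [0, 0, 0, 0, 0, 0, -1]]])

```text
time: 14.05
tool_pos: [0.51, 0.0071, 0.1389]
tcp_rot: [-3.137, 0.149, -0.001]
wrist_force: [-1.9, 2.0, -1.3]
width: 0.267
grip_force: 89.1
```

Emit:
jog_arm(increments=[[[0, -0.05, 0, 0, 0, 0, -1], [0, -0.05, 0, 0, 0, 0, -1], [0, -0.05, 0, 0, 0, 0, -1], [0, -0.05, 0, 0, 0, 0, -1], [0, 0, 0, 0, 0, 0, -1]]])

```text
time: 14.47
tool_pos: [0.5108, 0.0127, 0.1392]
tcp_rot: [-3.138, 0.15, -0.002]
wrist_force: [0.7, -0.1, -1.9]
width: 0.262
grip_force: 89.0
```

The x force has dropped from -2 N to about 0, so the nose is in the slot. Now feeling both edges to centre it.

Emit:
jog_arm(increments=[[[0, -0.05, 0, 0, 0, 0, -1], [0, -0.05, 0, 0, 0, 0, -1], [0, 0, 0, 0, 0, 0, -1], [0, 0, 0, 0, 0, 0, -1], [0, 0, 0, 0, 0, 0, -1]]])

```text
time: 14.88
tool_pos: [0.5108, 0.0151, 0.139]
tcp_rot: [3.137, -0.151, 0.001]
wrist_force: [0.0, -4.2, -0.4]
width: 0.262
grip_force: 89.1
```

Run:
```python
from h import *
print(tip_u(),read_state()['wrist_force'],read_state()['torque'])
```

```text
[ 9.6 27.  73.4] [ 0.0267337  -4.21435127 -0.44433263] [-0.60449171 -0.04967176 -0.51397209]
```

Emit:
jog_arm(increments=[[[0, 0.1, 0, 0, 0, 0, -1], [0, 0.07, 0, 0, 0, 0, -1], [0, 0, 0, 0, 0, 0, -1], [0, 0, 0, 0, 0, 0, -1], [0, 0, 0, 0, 0, 0, -1]]])

```text
time: 15.3
tool_pos: [0.5101, 0.0106, 0.1388]
tcp_rot: [-3.138, 0.15, 0.0]
wrist_force: [0.6, -0.9, -1.4]
width: 0.261
grip_force: 89.0
```

Run:
```python
from h import *
print(tip_u(),read_state()['wrist_force'],read_state()['torque'])
```

```text
[ 9.3 22.7 73.2] [ 0.59250923 -0.94463213 -1.36635012] [ 0.01004161  0.00061362 -0.03755142]
```

Emit:
jog_arm(increments=[[[0, 0.06, 0, 0, 0, 0, -1], [0, 0, 0, 0, 0, 0, -1], [0, 0, 0, 0, 0, 0, -1], [0, 0, 0, 0, 0, 0, -1], [0, 0, 0, 0, 0, 0, -1]]])

```text
time: 15.72
tool_pos: [0.5099, 0.0087, 0.1389]
tcp_rot: [-3.138, 0.15, 0.0]
wrist_force: [-0.2, 0.3, -0.8]
width: 0.259
grip_force: 89.0
```

Run:
```python
from h import *
print(tip_u(),read_state()['wrist_force'],read_state()['torque'])
```

```text
[ 9.4 20.7 73.3] [-0.15050113  0.25609086 -0.79399486] [ 0.07040084  0.02501522 -0.02315755]
```

Emit:
jog_arm(increments=[[[0, 0.05, 0, 0, 0, 0, -1], [0, 0, 0, 0, 0, 0, -1], [0, 0, 0, 0, 0, 0, -1], [0, 0, 0, 0, 0, 0, -1], [0, 0, 0, 0, 0, 0, -1]]])

```text
time: 16.13
tool_pos: [0.5098, 0.0075, 0.1389]
tcp_rot: [-3.138, 0.149, 0.0]
wrist_force: [-0.5, 5.2, -1.1]
width: 0.265
grip_force: 89.3
```

Run:
```python
from h import *
print(tip_u(),read_state()['wrist_force'],read_state()['torque'])
```

```text
[ 9.4 19.6 73.3] [-0.48602814  5.23403178 -1.05967923] [0.78561193 0.033041   0.68331931]
```

The edges are at tip y of about 20.9 and 26.0 mm, so the slot's centre is near 23.4 mm. Centring, then pushing in.

Emit:
jog_arm(increments=[[[0, -0.13, 0, 0, 0, 0, -1], [0, 0, 0, 0, 0, 0, -1], [0.1, 0, 0, 0, 0, 0, -1], [0.1, 0, 0, 0, 0, 0, -1], [0.1, 0, 0, 0, 0, 0, -1]]])

```text
time: 16.55
tool_pos: [0.5192, 0.0099, 0.1388]
tcp_rot: [3.138, -0.151, -0.001]
wrist_force: [-2.1, -0.3, -2.0]
width: 0.264
grip_force: 89.0
```

Emit:
jog_arm(increments=[[[0.1, 0, 0, 0, 0, 0, -1], [0.1, 0, 0, 0, 0, 0, -1], [0.1, 0, 0, 0, 0, 0, -1], [0, 0, 0, 0, 0, 0, -1], [0, 0, 0, 0, 0, 0, -1]]])

```text
time: 16.97
tool_pos: [0.5279, 0.0092, 0.1386]
tcp_rot: [3.138, -0.151, -0.002]
wrist_force: [-2.7, -1.0, -0.8]
width: 0.26
grip_force: 89.1
```

Run:
```python
from h import *
print(tip_u(),read_state()['wrist_force'],read_state()['torque'])
```

```text
[27.1 22.9 72.9] [-2.6870646  -1.03660695 -0.81701363] [-0.06153217  0.35998486 -0.10437268]
```

Emit:
jog_arm(increments=[[[0.1, 0, 0, 0, 0, 0, -1], [0.1, 0, 0, 0, 0, 0, -1], [0.1, 0, 0, 0, 0, 0, -1], [0, 0, 0, 0, 0, 0, -1], [0, 0, 0, 0, 0, 0, -1]]])

```text
time: 17.38
tool_pos: [0.5365, 0.0084, 0.1385]
tcp_rot: [3.138, -0.15, -0.003]
wrist_force: [-4.6, 0.0, 0.2]
width: 0.263
grip_force: 89.2
```

Run:
```python
from h import *
print(tip_u(),read_state()['wrist_force'],read_state()['torque'])
```

```text
[35.6 23.  72.7] [-4.55638683  0.03750109  0.15835494] [-0.13676454  0.7090138  -0.11100809]
```

Emit:
jog_arm(increments=[[[0.1, 0, 0, 0, 0, 0, -1], [0.1, 0, 0, 0, 0, 0, -1], [0.08, 0, 0, 0, 0, 0, -1], [0, 0, 0, 0, 0, 0, -1], [0, 0, 0, 0, 0, 0, -1]]])

```text
time: 17.8
tool_pos: [0.5449, 0.0076, 0.1386]
tcp_rot: [3.138, -0.15, -0.003]
wrist_force: [-4.3, -0.7, -0.4]
width: 0.257
grip_force: 89.2
```

```bash
cat > fl.py <<'E'
from h import *
import sys
print(tip_u(),read_state()['wrist_force'],read_state()['torque'])
for n in("top","scene"):
    im,d=viewer.read_camera(n); P=viewer.camera_params(n); X=cloud(d,P)
    L=(X[...,:2]-U)@np.stack([ex,ey],1); m=(d>0)&(abs(X[...,2]-.127)<.012)&(abs(L[...,0]-.045)<.09)&(abs(L[...,1])<.14)
    h=cv2.cvtColor(im,cv2.COLOR_BGR2HSV); s=(h[...,1]>140)&(h[...,2]>90)&m
    left=s&(L[...,1]>.0)
    print(n,"red",(left&((h[...,0]<8)|(h[...,0]>172))).sum(),"green",(left&(h[...,0]>45)&(h[...,0]<85)).sum())
E
python3 fl.py
```

```text
[44.1 23.  72.7] [-4.27583142 -0.68041816 -0.43503063] [-0.02640643  0.65799241 -0.12126123]
top red 0 green 181
scene red 0 green 67
```

The flag is green. One small push more makes sure the plunger is at its stop.

Emit:
jog_arm(increments=[[[0.06, 0, 0, 0, 0, 0, -1], [0, 0, 0, 0, 0, 0, -1], [0, 0, 0, 0, 0, 0, -1], [0, 0, 0, 0, 0, 0, -1], [0, 0, 0, 0, 0, 0, -1]]])

```text
time: 18.32
tool_pos: [0.5455, 0.0076, 0.1383]
tcp_rot: [3.138, -0.15, -0.007]
wrist_force: [-8.9, -0.7, 2.0]
width: 0.262
grip_force: 89.4
```

```bash
python3 fl.py
```

```text
[44.5 23.  72.1] [-8.91186875 -0.65170366  1.97231509] [-0.03350955  1.05901363 -0.07306752]
top red 0 green 182
scene red 0 green 66
```

The force rose to 9 N with no further travel, so the plunger is at its stop. Withdrawing.

Emit:
jog_arm(increments=[[[-0.3, 0, 0, 0, 0, 0, -1], [-0.5, 0, 0, 0, 0, 0, -1], [-0.6, 0, 0, 0, 0, 0, -1], [-0.6, 0, 0, 0, 0, 0, -1], [-0.6, 0, 0, 0, 0, 0, -1]]])

```text
time: 18.83
tool_pos: [0.4701, 0.015, 0.1395]
tcp_rot: [-3.138, 0.15, -0.006]
wrist_force: [0.8, 0.4, -1.5]
width: 0.259
grip_force: 89.0
```

Emit:
jog_arm(increments=[[[-0.6, 0, 0, 0, 0, 0, -1], [-0.6, 0, 0, 0, 0, 0, -1], [-0.2, 0, -0.5, 0, 0, 0, -1], [0, 0, -0.5, 0, 0, 0, -1], [0, 0, -0.3, 0, 0, 0, -1]]])

```text
time: 19.25
tool_pos: [0.4288, 0.019, 0.1797]
tcp_rot: [-3.138, 0.15, -0.008]
wrist_force: [0.7, 0.3, -1.1]
width: 0.262
grip_force: 89.0
```

Emit:
jog_arm(increments=[[[0, 0.8, 0, 0, 0, 0, -1], [0, 0.8, 0, 0, 0, 0, -1], [0, 0.8, 0, 0, 0, 0, -1], [0, 0.8, 0, 0, 0, 0, -1], [0, 0.8, 0, 0, 0, 0, -1]]])

```text
time: 19.67
tool_pos: [0.4174, -0.1019, 0.1788]
tcp_rot: [3.137, -0.149, 0.006]
wrist_force: [-0.1, -0.2, -1.7]
width: 0.261
grip_force: 89.1
```

```bash
python3 held.py w4
python3 - <<'E'
from h import *
# rod centre back where it lay; yaw 13.9
print(need([.4274,-.3335,.17],13.9))
E
```

```text
red 4508 (array([11.2, 14.1]), array([52.5, 79.2]), 89.73) [0.0235 0.0013 0.0485] [[-0.0269, -0.0111, 0.0473], [0.0502, 0.0105, 0.0499]]
brass 92 (array([38.7,  3.5]), array([136.3,  22.1]), 3.08) [0.0282 0.002  0.0535] [[-0.0291, -0.0104, 0.048], [0.1069, 0.011, 0.0631]]
19.7167 [ 0.41743777 -0.10187607  0.17878727] -5.446382219348559 0.262321205849769
0.055 645 0.0594
0.065 688 0.0594
0.075 739 0.0595
0.085 792 0.0594
0.095 860 0.0595
0.105 114 0.0596
('shift(old axes)', array([1.05, 7.55, 0.33]), 'shift(new axes)', array([-1.51,  7.47,  0.3 ]), 'turn', array([ 0.04, -0.03, -3.23]))
```

The rod hasn't moved in the grip. Carrying it back over the tray.

Emit:
jog_arm(increments=[[[0.1, 0.9, 0, 0, 0, 0, -1], [0.1, 0.9, 0, 0, 0, 0, -1], [0.1, 0.9, 0, 0, 0, 0, -1], [0.1, 0.9, 0, 0, 0, 0, -1], [0.1, 0.9, 0, 0, 0, 0, -1]]])

```text
time: 20.13
tool_pos: [0.4193, -0.2382, 0.1786]
tcp_rot: [3.136, -0.15, 0.005]
wrist_force: [-0.0, 0.5, -1.4]
width: 0.264
grip_force: 89.2
```

Emit:
jog_arm(increments=[[[0.1, 0.9, 0, 0, 0, 0, -1], [0.1, 0.9, 0, 0, 0, -0.8, -1], [0.2, 0.7, 0, 0, 0, -0.8, -1], [0, 0, 0, 0, 0, -0.8, -1], [0, 0, 0, 0, 0, -0.8, -1]]])

```text
time: 20.55
tool_pos: [0.4263, -0.3141, 0.1786]
tcp_rot: [3.116, 0.378, 0.004]
wrist_force: [0.3, -0.4, -2.0]
width: 0.263
grip_force: 89.1
```

Emit:
jog_arm(increments=[[[0, 0, 0, 0, 0, 0, -1], [0, 0, 0, 0, 0, 0, -1], [0, 0, 0, 0, 0, 0, -1], [0, 0, 0, 0, 0, 0, -1], [0, 0, 0, 0, 0, 0, -1]]])

```text
time: 20.97
tool_pos: [0.4251, -0.3115, 0.178]
tcp_rot: [3.119, 0.375, 0.001]
wrist_force: [-0.2, 0.0, -1.7]
width: 0.26
grip_force: 89.1
```

Run:
```python
from h import *
s=read_state(); print(s['time'],s['tool_pos'],s['torque'],s['wrist_force'],need([.4274,-.3335,.0855],13.9))
im,d=viewer.read_camera("scene"); cv2.imwrite("pics/s5.png",cv2.resize(im[180:360,120:400],None,fx=2.5,fy=2.5))
```

```text
20.9667 [ 0.42509658 -0.31151454  0.17801568] [ 0.01625315 -0.02148088 -0.00017744] [-0.18215383  0.02311228 -1.70491657] ('shift(old axes)', array([-0.1 ,  0.73,  3.08]), 'shift(new axes)', array([-0.1 ,  0.73,  3.08]), 'turn', array([ 0.  , -0.  , -0.03]))
```

View pics/s5.png

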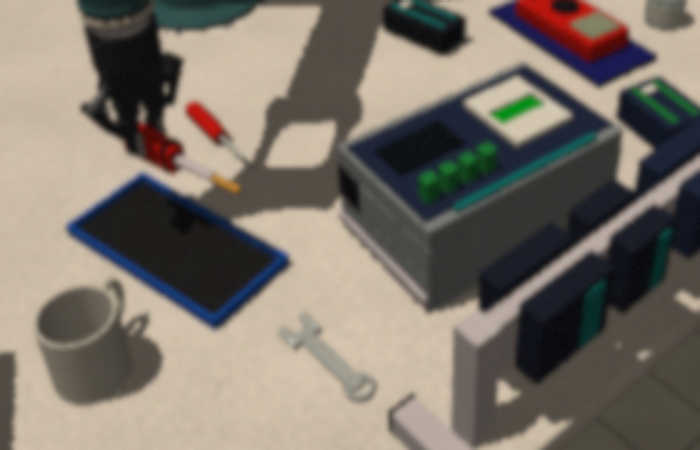

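The scene view shows the flag green at crop (516,108), the bystanders in place, and the rod held level above the tray. Lowering it.

Emit:
jog_arm(increments=[[[-0.1, 0.4, 0, 0, 0, 0, -1], [0, 0.4, 0.3, 0, 0, 0, -1], [0, 0, 0.5, 0, 0, 0, -1], [0, 0, 0.6, 0, 0, 0, -1], [0, 0, 0.5, 0, 0, 0, -1]]])

```text
time: 21.43
tool_pos: [0.4278, -0.3369, 0.1204]
tcp_rot: [3.118, 0.374, 0.001]
wrist_force: [-0.0, 0.3, -1.8]
width: 0.263
grip_force: 89.2
```

Emit:
jog_arm(increments=[[[0, 0, 0.4, 0, 0, 0, -1], [0, 0, 0.3, 0, 0, 0, -1], [0, 0, 0.2, 0, 0, 0, -1], [0, 0, 0.1, 0, 0, 0, -1], [0, 0, 0, 0, 0, 0, -1]]])

```text
time: 21.85
tool_pos: [0.4276, -0.3358, 0.0905]
tcp_rot: [-3.119, -0.375, 0.001]
wrist_force: [-0.1, 0.2, -1.4]
width: 0.26
grip_force: 89.2
```

Emit:
jog_arm(increments=[[[0, 0, 0, 0, 0, 0, -1], [0, 0, 0, 0, 0, 0, -1], [0, 0, 0, 0, 0, 0, -1], [0, 0, 0, 0, 0, 0, -1], [0, 0, 0, 0, 0, 0, -1]]])

```text
time: 22.27
tool_pos: [0.428, -0.3359, 0.0914]
tcp_rot: [3.118, 0.375, 0.001]
wrist_force: [-0.5, -0.3, -0.9]
width: 0.262
grip_force: 89.2
```

Run:
```python
from h import *
s=read_state(); print(s['time'],s['tool_pos'],s['torque'],s['wrist_force'],need([.4274,-.3335,.0855],13.9))
```

```text
22.2667 [ 0.42795768 -0.33592961  0.09140355] [-0.02966071  0.06220703  0.0092486 ] [-0.4789251  -0.34514203 -0.85024953] ('shift(old axes)', array([ 0.  , -0.08,  0.2 ]), 'shift(new axes)', array([ 0.  , -0.08,  0.2 ]), 'turn', array([ 0.01, -0.01, -0.03]))
```

Emit:
jog_arm(increments=[[[0, 0, 0.06, 0, 0, 0, -1], [0, 0, 0.06, 0, 0, 0, -1], [0, 0, 0, 0, 0, 0, -1], [0, 0, 0, 0, 0, 0, -1], [0, 0, 0, 0, 0, 0, -1]]])

```text
time: 22.68
tool_pos: [0.4276, -0.3357, 0.0871]
tcp_rot: [-3.119, -0.375, 0.0]
wrist_force: [-0.2, 0.1, -1.7]
width: 0.268
grip_force: 89.2
```

Emit:
jog_arm(increments=[[[0, 0, 0, 0, 0, 0, -0.2], [0, 0, 0, 0, 0, 0, 0.1], [0, 0, 0, 0, 0, 0, 0.1], [0, 0, 0, 0, 0, 0, 0.1], [0, 0, 0, 0, 0, 0, 0.1]]])

```text
time: 23.1
tool_pos: [0.4278, -0.3359, 0.0874]
tcp_rot: [3.119, 0.375, 0.0]
wrist_force: [-0.4, 0.1, 0.2]
width: 0.545
grip_force: 0.0
```

Emit:
jog_arm(increments=[[[0, 0, -0.3, 0, 0, 0, 0.1], [0, 0, -0.6, 0, 0, 0, 0.1], [0, 0, -0.8, 0, 0, 0, 0.1], [0, 0, -0.8, 0, 0, 0, 0.1], [0, 0, -0.8, 0, 0, 0, 0.1]]])

```text
time: 23.52
tool_pos: [0.4276, -0.3356, 0.1878]
tcp_rot: [-3.119, -0.375, 0.0]
wrist_force: [-0.0, 0.4, -0.3]
width: 0.55
grip_force: 0.0
```

Emit:
jog_arm(increments=[[[0, 0, -0.8, 0, 0, 0, 0.1], [0, 0, -0.6, 0, 0, 0, 0.1], [0, 0, -0.3, 0, 0, 0, 0.1], [0, 0, 0, 0, 0, 0, 0.1], [0, 0, 0, 0, 0, 0, 0.1]]])

```text
time: 23.93
tool_pos: [0.4277, -0.3358, 0.2376]
tcp_rot: [3.118, 0.375, 0.001]
wrist_force: [-0.7, -0.0, -0.2]
width: 0.555
grip_force: 0.0
```

```bash
python3 rodpose.py w6; python3 fl.py
```

```text
23.9833 [ 0.42721304 -0.33533926  0.236365  ] 13.718728334408384
red 1918 (array([ 438.4, -332.3]), array([78.3, 23.6]), 13.57) [ 0.43170383 -0.33529865  0.03811139] [0.03691688 0.03812863 0.0392036 ]
brass 672 (array([ 548.6, -305. ]), array([36.3,  7.9]), 13.72) [ 0.54885093 -0.30499762  0.02541798] [0.02360184 0.02547508 0.02694786]
[ -47.9 -281.5  170.6] [ 0.44901196  1.04832118 -1.01439899] [ 0.02933652  0.00493436 -0.04397214]
top red 0 green 183
scene red 0 green 66
```

View pics/w6.png

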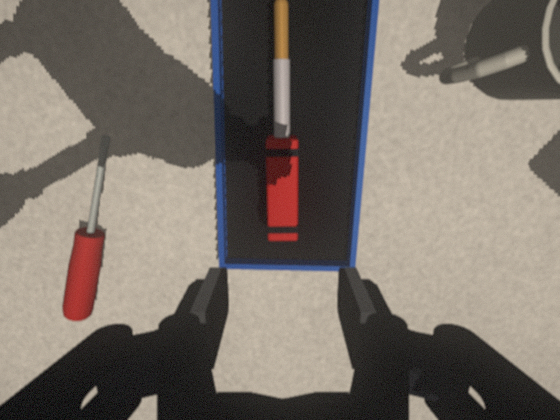

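The rod lies flat in its tray, with the handle at (282,190) and the nose at (281,30). The measured heights match those at the start, the flag is green, and the gripper is clear.

```bash
python3 -c "
from workcell import bot; print(bot.finish_job())"
```

```text
the job is handed in; nothing more can be done
None
```

The job is handed in: the plunger is pushed to its stop, the flag is green, the rod lies flat in its tray with the gripper clear, and the bystanders looked undisturbed in the pictures I took; the hand-in gave no verdict.

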